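Scan the job card at the fixed scanner

ROBOT

A 7-joint arm with a two-finger parallel gripper is mounted at the origin on the work surface. World frame = base frame: x ahead of the robot, y to its left, z up, the work surface at z = 0. Lengths are in m, angles in rad, forces in N, time in s.
With the tool pointing down it reaches from about 0.4 to 0.9 m from the base axis. Payload 5.5 kg.
Tool frame: the origin (TCP) lies where the fingers leave the gripper's body, on its centre line; the fingertips stand 73 mm ahead of it and the grasp point (between the pads) lies 54 mm ahead of it (pinch_z is the distance from the TCP to the grasp point, in m); z points along the fingers, y is the line along which they close (so a half turn about z gives the same grasp; the last joint's range is limited). The gripper opens to 85 mm and grips with 20 to 120 N. Pads are 22 mm wide; open, the fingers measure 114 mm over their backs; the gripper's body (76 mm by 85 mm) begins 54 mm behind the grasp point. The pads swing forward as they close: fully open they stand 13 mm farther back than shut.
Start: joints at [-1.08, 0.501, -0.427, 1.55, 0.221, 1.138, -0.21], TCP at [0.147, 0.633, 0.304] pointing down, gripper open.
Joint ranges: [-2.88, 2.88], [-0.31, 2.03], [-1.54, 1.56], [0.2, 2.42], [-1.41, 4.55], [0.19, 2.02], [-2.57, 2.57]. Speed limits (rad/s): [2.57, 2.57, 3.14, 3.14, 3.14, 3.14, 3.14].

INTERFACE

Orientations are given as a rotation vector (axis times angle).
In Python, from station import * gives the robot as it stands. The module is installed in compiled form; this text tells all that it offers.
- The arm moves only by the tool drive_tool, never from a script. Its arguments are lists of equal length, an entry for each row: "linear": the shift along the tool's x, y, z each as a share of 0.15 m, from -1 to 1, a list of three; "angular": the turn, a rotation vector about the tool's x, y, z each as a share of pi rad, from -1 to 1, a list of three; "hand": the opening, from 0 (shut) to 1 (fully open). A call has 1 to 20 rows; each row is the pose to reach, as a shift and turn from the pose commanded when the call began, along the tool's axes at that moment, turning the shorter way round; what a row does not reach only later rows make up. A row lasts 1/8 s, in which the tool goes at most 62.5 mm and 10.7 degrees, less where a joint would pass 70% of its speed; a pose out of reach is approached as far as the arm can. A call with a number of a shift or a turn outside -1 to 1 is refused whole. A call with a gripper value outside its range is refused whole. The fingers move at their own pace and stop on an object; "grip_force" is the grip in N (left out, the last holds). Time passes only in rows, so rows that repeat a pose let the fingers close. It gives the time, the measured TCP pose, the force, the opening and the grip force at its end, in the units of the state.
- state(): the state, without advancing time (a new reading comes with each control period).
- camera(name): name is "scene" or "top" or "wrist"; returns the picture (400x640x3 uint8, red, green, blue); there is no depth.
- camera_params(name): a dict with "vertical_fov" (degrees; the focal length in pixels is half the picture's height over the tangent of half this angle, whatever the lens; pixels are square), "cx", "cy" (the principal point, pixels), "R" (3x3) and "t" (3): a world point X has camera coordinates R X + t; the wrist camera has in their place "mount" (4x4, takes a point from camera to tool coordinates, whose origin is the TCP and whose axes are the flange's). Camera axes: x right, y down, z forward; pixel columns grow to the right and rows downward; lengths in m; the calibration is good to about 2 mm. A picture is of the moment at which its call begins: read the wrist's pose just before it. camera_params takes no time and is no camera call.
- job_done(): hands the job in; it is judged then, once.
Trained networks look in the newest picture that a camera, given by its name, has taken for a name from the list of things; names that differ only in an ending like _2 or _b are one class to them, and where a whole thing is asked for, a point or a joint stands for the part that bears it (a point fixed in the world has none). Each returns a list of dicts, best first, with "p" (0 to 1); they miss things now and then, are a little off and sometimes report something else, mostly with a low value. They report only what shows in the picture. A call takes as long as a camera call. They do not tell look-alikes from the thing itself.
- spot_in(thing, camera): "uv" ([column, row] in pixels, amid what is visible of it).
- landmark_of(thing, camera): "uv" ([column, row] in pixels: a listed point, or the origin of a listed thing).
The state is a dict: "clock": time; "joint_pos": joint angles; "joint_velocities": joint speeds; "joint_torque": joint torques, N m; "ee_pos": TCP position; "orientation": TCP orientation; "force": force on the tool from outside, world axes, zero at the start; "ft_torque": the same for the moment, N m; "width": opening from 0.0 (shut) to 1.0 (fully open); "gripper_force": force on a finger pad.
Only numpy, scipy, OpenCV 4.12 (cv2) and the standard library are available. Lean on these libraries where they do the work, as an engineer would, in place of code of your own. Each camera call takes 0.05 s, during which the arm holds its last target. There are 200 camera calls.

TASK

Lift the yellow job card up and off its peg and stand it upright on the scanner station, inside the yellow outline and squarely facing the scanner, with its label towards the scanner's window; let go of it. Then squeeze the scanner's red trigger against its grip between the fingers, fully in, hold it for half a second, and release it so that it springs back. Leave the card standing there, leave the blue card hanging, and do not hit the signal tower or disturb the other things on the bench.

Things in the scene. Friction and masses are not known exactly. Their poses are not given: they have to be found in the camera images.
- card_yellow: Yellow job-card holder, loose, 0.16 kg, hung on either peg. Origin: centre of foot's underside; z up, y along width, paper label on its -x face. Foot 50 (x) x 90 (y) x 8 mm; board 12 thick, 90 wide, z 8 to 120, with a hanging hole 30 wide, z 80 to 120; above it a grip tab 46 (y) x 12 (x), z 120 to 160. The hole's top edge rests on the peg: foot 39 mm above the table.
- card_blue: The same holder in blue, hung on the other peg; to be left hanging.
- stand: Fixed hook stand, origin on the table. Base 12 mm thick, x -50 to 90, y -130 to 130. Crossbar (r 8) along y at x 50, z 155. Two pegs (r 4) at y -70 and 70 run from it to -x at z 155, with an upturned tip at x -45, top z 173. The cards hang at x -15, labels to -x. To come off, a card must rise 16 to 30 mm, then move 45 mm or more to the stand's -x.
- scanner: Fixed scanner station: base plate 170 (x) x 300 (y) x 8 mm, origin under its centre, with a pistol-shaped scanner clamped on its side, axis 90 mm above the table. Head 70 mm wide (x, centred on x 30), y -135 to 0, z 60 to 120, clamp behind it to x 74, z 125; it looks to the station's +y. Grip and trigger stick out to -x.
- window (a point): Centre of the scanner's window at the front of the head, 90 mm above the table; axes those of the station, the scanner looks to +y.
- bay (a point): Centre of the yellow outline (inside 100 mm in x by 80 in y) on the base plate's surface, 8 mm above the table, 85 mm before the window; axes those of the station. Properly placed, the card's +x points along this +y, so that its label (-x) faces the window.
- grip: The scanner's fixed grip: a level bar 24 mm thick (y), 34 mm high (z), running from its origin 105 mm to -x. Origin at its root by the head, on its centre line, 90 mm above the table; axes those of the station. Free space all round; the table's plate is 65 mm below it.
- trigger (a joint): The red trigger's hinge, rad: 0 sprung out, 0.30 fully squeezed (stop). Needs about 6 N at the pad. Upright hinge axis at x -15, y 21.5 mm from the grip's origin; a bar 78 mm long, 9 thick, 24 high, on the grip's +y side, standing out at 0.3 rad when released, parallel to the grip when squeezed.
- trigger_pad (a point): Middle of the trigger's outer face (which looks to +y), 45 mm from its hinge, 90 mm above the table; moves with the trigger. Here grip and trigger together measure about 52 mm across (y) released and 38 mm squeezed, counted from the grip's back face (y -12 mm in the grip's frame).
- tower: Fixed signal tower, between stand and scanner: base radius 40 mm, pole radius 8, lights of radius 21 from z 210 to 318 mm. Origin at its foot. Do not hit it.
- tray: White divided tray 150 x 90 x 30 mm, loose; origin under its centre.
- bottle: White bottle with blue cap, radius 28, 170 mm high, loose, behind the outline; origin under its centre.
- jar: Amber jar, radius 28, 75 mm high, loose, before the scanner station; origin under its centre.
- mug: Blue cup, radius 36, 85 mm high, loose, behind the scanner head; origin under its centre.
- driver: Orange screwdriver 160 mm long lying in front of the stand, loose, about 30 mm high; origin under its middle.
- bin: Yellow open bin 100 x 150 x 60 mm behind the stand, loose; origin under its centre.
Mind the look-alikes: they are no part of the job. What is shaped like the card_yellow but grey is not meant.

How it is judged:
On the way, in this order (a step that is already met when the one before it is completed fails the run):
1. the yellow card stands upright inside the outline, label to the window, and is let go (x of card_yellow in the frame of bay between -0.02 and 0.02 m and y of card_yellow in the frame of bay between -0.02 and 0.02 m and z of card_yellow in the frame of bay between -0.006 and 0.006 m and angle between card_yellow's own z axis and vertical below 0.1 rad and angle between the x axis of card_yellow and the y axis of bay, either way round below 0.26 rad and x of window in the frame of card_yellow below -0.03 m and contact force between the fingers and card_yellow below 0.2 N and linear speed of card_yellow below 0.02 m/s), for 0.2 s.
2. with the card standing there, the trigger is squeezed fully in, the fingers bearing on the grip too, for half a second (x of card_yellow in the frame of bay between -0.02 and 0.02 m and y of card_yellow in the frame of bay between -0.02 and 0.02 m and z of card_yellow in the frame of bay between -0.006 and 0.006 m and angle between card_yellow's own z axis and vertical below 0.1 rad and angle between the x axis of card_yellow and the y axis of bay, either way round below 0.26 rad and x of window in the frame of card_yellow below -0.03 m and value of joint trigger above 0.26 rad and contact force between the fingers and grip above 0.5 N), for 0.4 s.
3. the trigger is released and springs back (x of card_yellow in the frame of bay between -0.02 and 0.02 m and y of card_yellow in the frame of bay between -0.02 and 0.02 m and z of card_yellow in the frame of bay between -0.006 and 0.006 m and angle between card_yellow's own z axis and vertical below 0.1 rad and angle between the x axis of card_yellow and the y axis of bay, either way round below 0.26 rad and x of window in the frame of card_yellow below -0.03 m and value of joint trigger below 0.04 rad), for 0.2 s.
At the end, for the whole second after the job is handed in: Yellow card at rest, upright (0.1 rad) on the plate, within 20 mm of the outline's centre in x and y, square within 0.26 rad, label to the window; trigger back out (under 0.04 rad); blue card within 30 mm of where it hung, other loose things within 40 mm of their starts (all of step 3 and linear speed of card_yellow below 0.02 m/s and distance of card_blue from where it was at the start of the episode below 0.03 m and distance of each of tray, bottle, jar, mug, driver, bin from where it was at the start of the episode below 0.04 m); the robot touches nothing.
It fails at once if the blue card is taken down or pushed more than 40 mm (distance of card_blue from where it was at the start of the episode above 0.04 m).
It fails at once if the signal tower is hit (more than 5 N) (contact force between tower and anything else above 5 N).
It fails at once if the yellow card is tipped over or dropped flat (angle between card_yellow's own z axis and vertical above 0.8 rad).
It fails at once if a bystander is pushed more than 50 mm (distance of any of tray, bottle, jar, mug, driver, bin from where it was at the start of the episode above 0.05 m).
It fails at once if the bottle, jar or cup is tipped (angle between any of bottle, jar, mug's own z axis and vertical above 0.5 rad).
It also fails if it takes over 56 s, if anything falls off the work surface, if the arm or the gripper's body presses on something with over 40 N, if the wrist force passes 120 N, or if a joint passes its speed limit or range.

## Working session

There is one attempt and no reset: what is moved stays moved. The work goes in short steps, Python scripts to look and compute and a tool call to move; the robot and the scene stay as the last step left them, time stands still between calls to the robot, and variables do not carry over. Pictures are saved under pics/ and viewed, at most 10 in all, crops included, and the job is handed in when it is done.

Besides the shell and the picture viewer there is one more tool, called after "Request:" as name(argument=value, ...) on one line, values as JSON. drive_tool: Moves the arm, as the interface text tells. Shift numbers are shares of 0.15 m and turn numbers shares of pi rad, none past 1 either way. Its arguments: {"type":"object","properties":{"linear":{"type":"array","items":{"type":"array","items":{"type":"number","minimum":-1,"maximum":1}}},"angular":{"type":"array","items":{"type":"array","items":{"type":"number","minimum":-1,"maximum":1}}},"hand":{"type":"array","items":{"type":"number"}},"grip_force":{"type":"number"}},"required":["linear","angular","hand"]}

```bash
mkdir -p pics
python3 - <<'E'
from station import *
import cv2,numpy as np
print(state())
for n in("scene","top"):
    cv2.imwrite(f"pics/{n}0.png",camera(n)[:,:,::-1]); print(n,camera_params(n))
    for t in("card_yellow","card_blue","stand","scanner","window","bay","grip","trigger_pad","tower","tray","bottle","jar","mug","driver","bin"):
        print(t,[(np.round(d["uv"]).tolist(),round(d["p"],2)) for d in landmark_of(t,n)[:4]])
print(camera_params("wrist"))
E
```

```text
{'clock': 0.0, 'joint_pos': array([-1.07978684,  0.50186373, -0.42674913,  1.55147272,  0.22078213,
        1.13826382, -0.21029994]), 'joint_velocities': array([ 1.29745092e-03, -1.54417030e-04, -1.36538957e-03,  7.96349768e-05,
        2.77859145e-04,  1.64673310e-03,  1.37150767e-03]), 'joint_torque': array([-4.05356859e-04, -5.69530714e+01, -5.81646815e+00, -2.80934805e+01,
        1.06451454e-02,  1.20847931e-02, -2.40440500e-05]), 'ee_pos': array([0.14673815, 0.63265053, 0.30283605]), 'orientation': array([-3.57012023e-01, -3.12094425e+00,  3.04245876e-03]), 'force': array([-0.16031691,  0.10659354,  0.15184083]), 'ft_torque': array([-0.06666857, -0.0051831 , -0.02696337]), 'gripper_force': 0.0, 'width': 1.0027483287844303}
scene {'vertical_fov': 52.38234421664208, 'cx': 321.7177914557364, 'cy': 193.32804672872976, 'R': array([[ 0.1309627 ,  0.99134908, -0.00870471],
       [ 0.63695152, -0.09086669, -0.76552988],
       [-0.75969831,  0.09471139, -0.64334145]]), 't': array([-0.03240946, -0.22287934,  1.67850863])}
card_yellow [([275.0, 213.0], 0.94), ([202.0, 182.0], 0.64), ([
[... 1233 characters left out ...]
 [([238.0, 183.0], 0.53)]
tower [([321.0, 150.0], 0.84)]
tray [([315.0, 209.0], 0.7), ([380.0, 131.0], 0.46)]
bottle []
jar [([199.0, 211.0], 0.94), ([252.0, 161.0], 0.32)]
mug [([255.0, 117.0], 0.94)]
driver [([412.0, 228.0], 0.73)]
bin [([381.0, 134.0], 0.83)]
{'vertical_fov': 61.07743883927795, 'cx': 322.7677264801108, 'cy': 196.38630884329058, 'mount': array([[ 7.23655324e-04, -9.52077988e-01, -3.05854508e-01,
         7.94891565e-02],
       [ 9.99999628e-01,  5.45712449e-04,  6.67291927e-04,
         6.85510010e-04],
       [-4.68405343e-04, -3.05854878e-01,  9.52078030e-01,
        -6.95126059e-02],
       [ 0.00000000e+00,  0.00000000e+00,  0.00000000e+00,
         1.00000000e+00]])}
```

View pics/scene0.png

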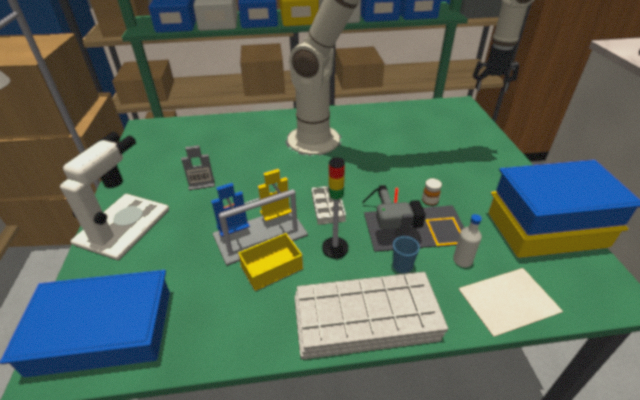

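View pics/top0.png

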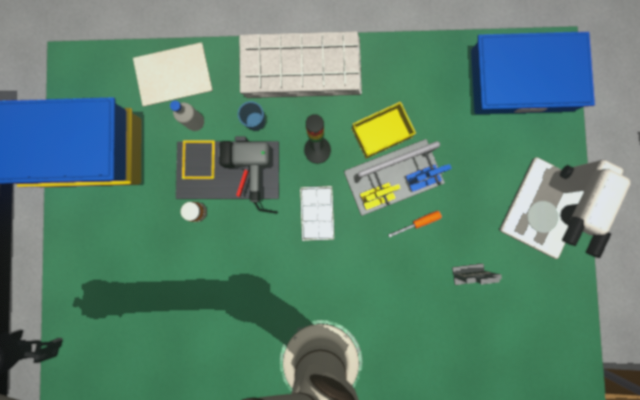

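Candidates for the yellow card: the yellow one at top (379,195) / scene (274,195); the grey look-alike at top (475,273) / scene (197,168); the blue one at top (428,178) / scene (230,205). I choose the yellow one, on the stand's left peg. The scanner is at top (245,165), with the outline at (198,160). I'll check the choice in a crop and compute positions.

```bash
cat > h.py <<'E'
from station import *
import cv2,numpy as np
from scipy.spatial.transform import Rotation as Ro
def cam(n):
    p=camera_params(n); f=200/np.tan(np.radians(p["vertical_fov"])/2)
    if n=="wrist":
        s=state(); M=np.eye(4); M[:3,:3]=Ro.from_rotvec(s["orientation"]).as_matrix(); M[:3,3]=s["ee_pos"]
        C=np.linalg.inv(M@p["mount"]); R,t=C[:3,:3],C[:3,3]
    else: R,t=p["R"],p["t"]
    return f,p["cx"],p["cy"],R,t
def toz(c,uv,z):
    f,cx,cy,R,t=c; d=R.T@np.array([(uv[0]-cx)/f,(uv[1]-cy)/f,1]); o=-R.T@t
    return o+d*(z-o[2])/d[2]
def proj(c,X):
    f,cx,cy,R,t=c; q=R@np.asarray(X)+t; return np.array([f*q[0]/q[2]+cx,f*q[1]/q[2]+cy])
def goal(pos,yaw_deg):
    """TCP pose, tool down, tool y at yaw_deg in world; prints shares of linear/angular"""
    s=state(); R0=Ro.from_rotvec(s["orientation"]); a=np.radians(yaw_deg)
    y=np.array([np.cos(a),np.sin(a),0]); z=np.array([0,0,-1.]); x=np.cross(y,z)
    R1=Ro.from_matrix(np.c_[x,y,z])
    print("lin",np.round(R0.inv().apply(np.array(pos)-s["ee_pos"])/.15,3).tolist(),
          "ang",np.round((R0.inv()*R1).as_rotvec()/np.pi,4).tolist(),"clock",s["clock"],"pos",np.round(s["ee_pos"],4),"yaw",np.degrees(np.arctan2(*R0.as_matrix()[1::-1,1])))
E
python3 - <<'E'
from h import *
im=cv2.imread("pics/scene0.png"); cv2.imwrite("pics/crop1.png",cv2.resize(im[135:285,170:490],(800,375),interpolation=2))
T=cam("top");S=cam("scene")
for n,u,v,z in[("window",(218,155),(421,211),.09),("bay",(199,160),(446,232),.008),("scanner",(230,170),(413,228),0),("grip",(252,163),(390,210),.09),("stand",(395,181),(255,230),0),("card",(376,196),(275,213),.039),("blue",(424,178),(235,227),.039),("tower",(321,150),(336,249),0),("jar",(199,211),(430,201),0)]:
    print(n,toz(T,u,z).round(3),toz(S,v,z).round(3))
for n,u in[("barL",(356,178)),("barR",(438,147))]:print(n,toz(T,u,.155))
for n,u in[("o",(183,141)),("o",(214,141)),("o",(182,178)),("o",(214,178)),("plate",(177,142)),("",(177,198)),("",(279,199)),("",(279,141))]:print(n,toz(T,u,.008).round(3))
E
```

```text
window [0.584 0.263 0.09 ] [0.577 0.254 0.09 ]
bay [0.586 0.34  0.008] [0.595 0.341 0.008]
scanner [0.555 0.251 0.   ] [0.557 0.249 0.   ]
grip [0.559 0.171 0.09 ] [0.56  0.165 0.09 ]
stand [ 0.509 -0.232  0.   ] [ 0.496 -0.244  0.   ]
card [ 0.463 -0.17   0.039] [ 0.469 -0.177  0.039]
blue [ 0.511 -0.308  0.039] [ 0.514 -0.3    0.039]
tower [ 0.607 -0.018  0.   ] [ 0.61  -0.005  0.   ]
jar [0.437 0.343 0.   ] [0.44  0.344 0.   ]
barL [ 0.5025342  -0.10625232  0.155     ]
barR [ 0.57676535 -0.31975172  0.155     ]
o [0.644 0.386 0.008]
o [0.641 0.295 0.008]
o [0.534 0.39  0.008]
o [0.532 0.296 0.008]
plate [0.641 0.404 0.008]
 [0.476 0.405 0.008]
 [0.465 0.108 0.008]
 [0.635 0.105 0.008]
```

View pics/crop1.png

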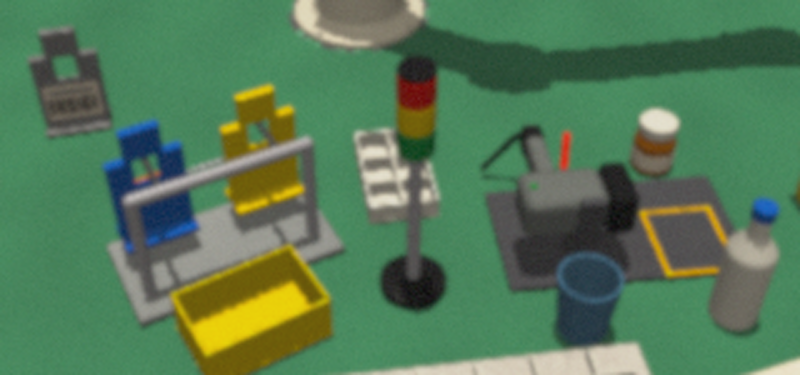

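The crop shows the yellow card at crop (260,150), hanging on the left peg seen from the robot, with its label facing the robot. Next I move to view the scanner station with the wrist camera.

Request:
drive_tool(linear=[[-1, -0.6, -0.22], [-1, -0.6, -0.22], [-1, -0.6, -0.22], [-1, -0.6, -0.22]], angular=[[0, 0, 0], [0, 0, 0], [0, 0, 0], [0, 0, 0]], hand=[0.6, 0.6, 0.6, 0.6])

```text
clock: 2.1
ee_pos: [0.278, 0.5084, 0.3379]
orientation: [0.371, 3.116, -0.0]
force: [0.5, 0.9, -1.4]
width: 0.601
gripper_force: 0.0
```

Request:
drive_tool(linear=[[-1, -0.6, -0.22], [-1, -0.6, -0.22], [-1, -0.6, -0.22], [-1, -0.6, -0.22]], angular=[[0, 0, 0], [0, 0, 0], [0, 0, 0], [0, 0, 0]], hand=[0.4, 0.4, 0.4, 0.4])

```text
clock: 2.6
ee_pos: [0.4023, 0.387, 0.3706]
orientation: [0.369, 3.117, -0.0]
force: [0.1, 0.5, 0.4]
width: 0.398
gripper_force: 0.0
```

Request:
drive_tool(linear=[[-0.8, -0.6, -0.22], [-0.8, -0.6, -0.22], [-0.8, -0.6, -0.22], [-0.8, -0.6, -0.22], [-0.8, -0.6, -0.22]], angular=[[0, 0, 0.07], [0, 0, 0.07], [0, 0, 0.07], [0, 0, 0.07], [0, 0, 0.07]], hand=[0.3, 0.3, 0.3, 0.3, 0.3])

```text
clock: 3.22
ee_pos: [0.4934, 0.2776, 0.4024]
orientation: [-0.692, -3.063, -0.001]
force: [-0.6, 0.8, 0.4]
width: 0.3
gripper_force: 0.0
```

Run:
```python
from h import *
c=cam("wrist"); np.save("c1.npy",np.array(c,dtype=object),allow_pickle=True)
im=camera("wrist"); goal([.5,.3,.4],90); cv2.imwrite("pics/w1.png",im[:,:,::-1])
for n,z in[("window",.09),("bay",.008),("grip",.09),("trigger_pad",.09),("scanner",0),("jar",0),("bottle",0)]:
    print(n,[(np.round(d["uv"],1).tolist(),round(d["p"],2),toz(c,d["uv"],z).round(4)) for d in landmark_of(n,"wrist")[:2]])
```

```text
lin [0.023, 0.153, 0.016] ang [0.0001, -0.0005, -0.1413] clock 3.275 pos [0.4932 0.2778 0.4024] yaw 64.57456917913714
window [([339.8, 235.9], 0.77, array([0.5871, 0.257 , 0.09  ]))]
bay [([392.2, 188.9], 0.73, array([0.5882, 0.3431, 0.008 ]))]
grip [([261.1, 247.4], 0.97, array([0.5593, 0.1622, 0.09  ])), ([317.0, 289.4], 0.55, array([0.6432, 0.1988, 0.09  ]))]
trigger_pad [([271.6, 193.3], 0.82, array([0.5027, 0.2071, 0.09  ]))]
scanner [([327.8, 187.9], 0.85, array([0.5496, 0.2598, 0.    ]))]
jar [([351.4, 86.7], 0.85, array([0.4366, 0.3475, 0.    ]))]
bottle []
```

View pics/w1.png

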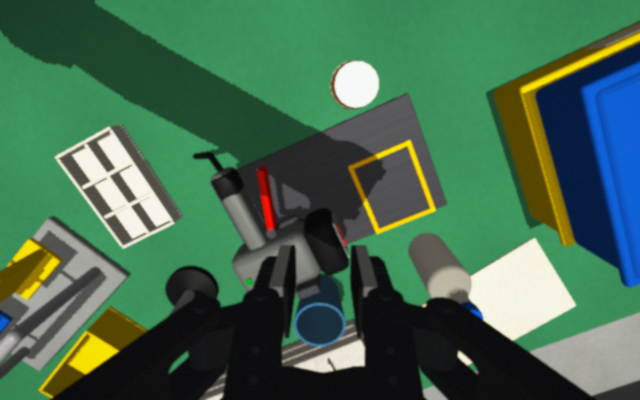

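The wrist view shows the outline with corners near (349,168), (410,142), (436,209) and (376,233). The red trigger runs from (263,169) to (271,229), and the grip from (225,180) to (258,243).

Run:
```python
from h import *
c=np.load("c1.npy",allow_pickle=True)
im=cv2.imread("pics/w1.png"); hsv=cv2.cvtColor(im,cv2.COLOR_BGR2HSV)
m=cv2.inRange(hsv,(18,120,120),(35,255,255)); m[:, :330]=0; m[:,460:]=0; m[:120]=0;m[260:]=0
p=np.argwhere(m)[:,::-1].astype(float)
W=np.array([toz(c,q,.008)[:2] for q in p])*1000
r=cv2.minAreaRect(W.astype(np.float32)); print(len(p),r); print(cv2.boxPoints(r).round(1))
m=cv2.inRange(hsv,(0,150,100),(8,255,255))|cv2.inRange(hsv,(172,150,100),(180,255,255)); m[:,300:]=0
p=np.argwhere(m)[:,::-1]; W=np.array([toz(c,q,.102)[:2] for q in p])*1000
r=cv2.minAreaRect(W.astype(np.float32)); print("trig",len(p),r); print(cv2.boxPoints(r).round(1))
for u in[(408,95),(446,205),(237,167)]:print("plate",toz(c,u,.008).round(4))
goal([.446,-.18,.40],20)
```

```text
1490 ((587.6505126953125, 343.3650817871094), (95.08177947998047, 114.31494903564453), 88.5300521850586)
[[529.3 297.3]
 [643.6 294.4]
 [646.  389.4]
 [531.7 392.4]]
trig 520 ((504.2662658691406, 200.0560302734375), (10.86658000946045, 73.27694702148438), 71.22705078125)
[[467.8 206.7]
 [537.2 183.1]
 [540.7 193.4]
 [471.3 217. ]]
plate [0.4777 0.4097 0.008 ]
plate [0.6443 0.4044 0.008 ]
plate [0.4653 0.159  0.008 ]
lin [-1.021, -2.88, 0.019] ang [-0.0, -0.0, 0.2467] clock 3.625 pos [0.4946 0.2758 0.4028] yaw 64.3980637998758
```

Request:
drive_tool(linear=[[-0.34, -0.96, 0], [-0.34, -0.96, 0], [-0.34, -0.96, 0], [-0.34, -0.96, 0]], angular=[[0, 0, 0], [0, 0, 0], [0, 0, 0], [0, 0, 0]], hand=[0.3, 0.3, 0.3, 0.3])

```text
clock: 4.12
ee_pos: [0.4787, 0.1208, 0.4032]
orientation: [0.705, 3.061, -0.001]
force: [0.6, 0.5, -0.5]
width: 0.297
gripper_force: 0.0
```

Request:
drive_tool(linear=[[-0.34, -0.96, 0], [-0.34, -0.96, 0], [-0.34, -0.96, 0], [-0.34, -0.96, 0]], angular=[[0, 0, 0], [0, 0, 0], [0, 0, 0], [0, 0, 0]], hand=[0.3, 0.3, 0.3, 0.3])

```text
clock: 4.62
ee_pos: [0.4624, -0.0295, 0.403]
orientation: [0.702, 3.062, 0.0]
force: [0.7, -0.3, 0.0]
width: 0.303
gripper_force: 0.0
```

Request:
drive_tool(linear=[[-0.34, -0.96, 0], [-0.34, -0.96, 0], [-0.34, -0.96, 0], [-0.34, -0.96, 0], [-0.34, -0.96, 0], [-0.34, -0.96, 0]], angular=[[0, 0, 0.24], [0, 0, 0.24], [0, 0, 0.24], [0, 0, 0.24], [0, 0, 0.24], [0, 0, 0.24]], hand=[0.3, 0.3, 0.3, 0.3, 0.3, 0.3])

```text
clock: 5.38
ee_pos: [0.4467, -0.1786, 0.4028]
orientation: [-1.767, -2.597, -0.001]
force: [-0.3, 0.4, 0.3]
width: 0.3
gripper_force: 0.0
```

Run:
```python
from h import *
c=cam("wrist"); np.save("c2.npy",np.array(c,dtype=object),allow_pickle=True)
im=camera("wrist"); cv2.imwrite("pics/w2.png",im[:,:,::-1]); goal([.446,-.18,.4],20)
for n,z in[("card_yellow",.039),("card_blue",.039),("stand",0)]:
    print(n,[(np.round(d["uv"],1).tolist(),round(d["p"],2),toz(c,d["uv"],z).round(4)) for d in landmark_of(n,"wrist")[:2]])
```

```text
lin [-0.006, -0.006, 0.019] ang [0.0, -0.0001, 0.0082] clock 5.425 pos [ 0.4465 -0.1788  0.4028] yaw 21.478079248584834
card_yellow [([337.8, 151.2], 0.82, array([ 0.4637, -0.1699,  0.039 ])), ([135.6, 248.8], 0.75, array([ 0.251 , -0.4033,  0.039 ]))]
card_blue [([335.1, 249.7], 0.78, array([ 0.5135, -0.3011,  0.039 ]))]
stand [([342.7, 192.7], 0.74, array([ 0.4977, -0.2296,  0.    ]))]
```

View pics/w2.png

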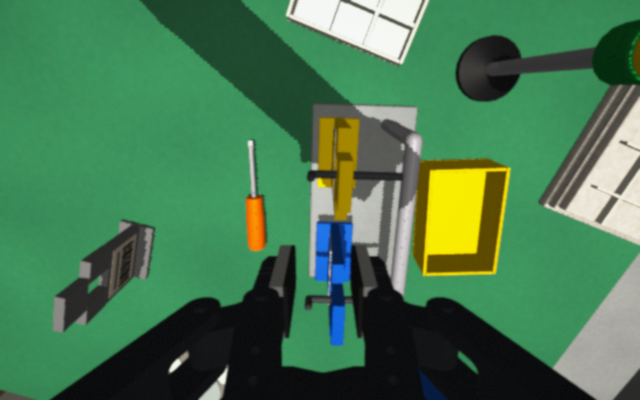

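The wrist view shows the yellow card at (340,165), its peg tip at (311,175) and the crossbar at x≈408, with blue below at (337,270). The stand is nearly aligned with the tool. I zoom in for the tab.

Run:
```python
from h import *
c=np.load("c2.npy",allow_pickle=True)
im=cv2.imread("pics/w2.png"); cv2.imwrite("pics/c2.png",cv2.resize(im[95:235,295:435],(560,560),interpolation=2))
P=[toz(c,u,.012) for u in[(313,105),(417,107)]]
d=P[1]-P[0]; print(P,np.linalg.norm(d[:2]),np.degrees(np.arctan2(d[1],d[0])))
a=np.radians(21); X=np.array([np.cos(a),np.sin(a)]);Y=np.array([-X[1],X[0]])
o=(P[0][:2]+P[1][:2])/2-X*.02-Y*.13; print("stand",o,"card",o-X*.015+Y*.07)
for u in[(311,175),(311,300)]:
    q=toz(c,u,.165)[:2]; print("tip",q)
```

```text
[array([ 0.41311664, -0.12949837,  0.012     ]), array([ 0.54119413, -0.08158335,  0.012     ])] 0.1367468126810325 20.511307124739155
stand [ 0.50507161 -0.23407367] card [ 0.46598215 -0.17409856]
tip [ 0.43538746 -0.1808627 ]
tip [ 0.48398759 -0.30767143]
```

View pics/c2.png

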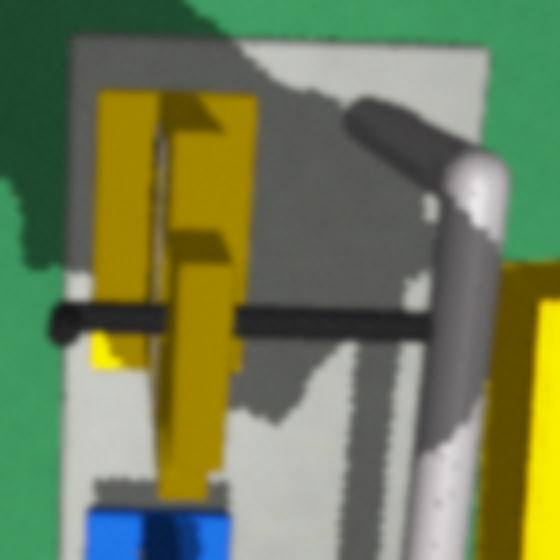

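Run:
```python
from h import *
c=np.load("c2.npy",allow_pickle=True)
P=[toz(c,(295+u/4,95+v/4),.199) for u,v in[(180,263),(232,263),(222,470),(172,470)]]
print(np.array(P).round(4)); P=np.array(P); m=P.mean(0); print(m); d=(P[0]+P[1]-P[2]-P[3])/2; print(np.linalg.norm(d),np.degrees(np.arctan2(-d[0],d[1])))
print([proj(c,[.466+dx,-.174+dy,.199]).round(1) for dx,dy in[(0,0)]])
goal([m[0],m[1],.30],20.5)
```

```text
[[ 0.4511 -0.1525  0.199 ]
 [ 0.461  -0.1486  0.199 ]
 [ 0.4768 -0.1909  0.199 ]
 [ 0.4668 -0.1949  0.199 ]]
[ 0.46395978 -0.17172127  0.199     ]
0.045212631649658726 20.349196885151542
[array([346.5, 190.5])]
lin [0.006, 0.13, 0.686] ang [0.0, -0.0, 0.0044] clock 5.575 pos [ 0.4461 -0.1797  0.4029] yaw 21.298633078586313
```

Request:
drive_tool(linear=[[0.006, 0.13, 0.3], [0.006, 0.13, 0.686], [0.006, 0.13, 0.686], [0.006, 0.13, 0.686]], angular=[[0, 0, 0.005], [0, 0, 0.005], [0, 0, 0.005], [0, 0, 0.005]], hand=[0.27, 0.27, 0.27, 0.27])

```text
clock: 6.08
ee_pos: [0.4645, -0.1729, 0.3017]
orientation: [1.795, 2.576, 0.001]
force: [-0.9, -0.0, 0.3]
width: 0.271
gripper_force: 0.0
```

Request:
drive_tool(linear=[[0, 0, 0.18], [0, 0, 0.36], [0, 0, 0.36], [0, 0, 0.36]], angular=[[0, 0, 0], [0, 0, 0], [0, 0, 0], [0, 0, 0]], hand=[0.27, 0.27, 0.27, 0.27])

```text
clock: 6.58
ee_pos: [0.4651, -0.173, 0.2484]
orientation: [1.795, 2.574, 0.002]
force: [0.3, -0.2, 0.6]
width: 0.273
gripper_force: 0.0
```

Run:
```python
from h import *
im=camera("wrist"); goal([.46396,-.17172,.246],20.4); print(state()["force"],state()["width"])
cv2.imwrite("pics/w3.png",im[150:400,200:500,::-1])
```

```text
lin [0.011, -0.004, 0.015] ang [0.001, 0.0007, -0.0009] clock 6.625 pos [ 0.4651 -0.173   0.2483] yaw 20.242048668658292
[-0.68034645  0.17193219  1.35309857] 0.27320598936712304
```

View pics/w3.png

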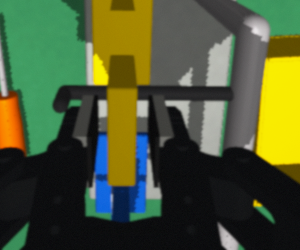

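The tab is centred between the fingers (crop x 122, fingers at 88 and 157). I close on it and lift it off.

Request:
drive_tool(linear=[[0, 0, 0], [0, 0, 0], [0, 0, 0], [0, 0, 0], [0, 0, 0], [0, 0, -0.08], [0, 0, -0.155], [0, 0, -0.155], [0, 0, -0.155]], angular=[[0, 0, 0], [0, 0, 0], [0, 0, 0], [0, 0, 0], [0, 0, 0], [0, 0, 0], [0, 0, 0], [0, 0, 0], [0, 0, 0]], hand=[0, 0, 0, 0, 0, 0, 0, 0, 0], grip_force=50)

```text
clock: 7.75
ee_pos: [0.4636, -0.1723, 0.2692]
orientation: [-1.796, -2.577, 0.0]
force: [-0.3, 0.0, -2.3]
width: 0.13
gripper_force: 50.0
```

Request:
drive_tool(linear=[[0, -0.15, 0], [0, -0.35, 0], [0, -0.55, 0], [0, -0.55, 0], [0, -0.55, -0.3], [0, -0.55, -0.6], [0, -0.55, -0.6]], angular=[[0, 0, 0], [0, 0, 0], [0, 0, 0], [0, 0, 0], [0, 0, 0], [0, 0, 0], [0, 0, 0]], hand=[0, 0, 0, 0, 0, 0, 0])

```text
clock: 8.62
ee_pos: [0.3889, -0.2015, 0.3626]
orientation: [1.791, 2.572, 0.003]
force: [0.1, 0.1, -2.5]
width: 0.129
gripper_force: 50.0
```

Run:
```python
from h import *
goal([.5877,.3433,.40],88.5); print(state()["joint_pos"],state()["width"],state()["force"])
im=camera("scene"); cv2.imwrite("pics/s2.png",cv2.resize(im[120:300,170:490,::-1],(800,450)))
```

```text
lin [2.946, 2.504, -0.249] ang [0.0008, 0.0025, -0.3789] clock 8.625 pos [ 0.3889 -0.2015  0.3626] yaw 20.29295461605258
[ 0.20779494  0.01471541  0.21239374  2.00243592 -0.00426258  1.11711329
  0.77617241] 0.12928729048992632 [ 0.05196542  0.13524618 -2.53447989]
```

View pics/s2.png

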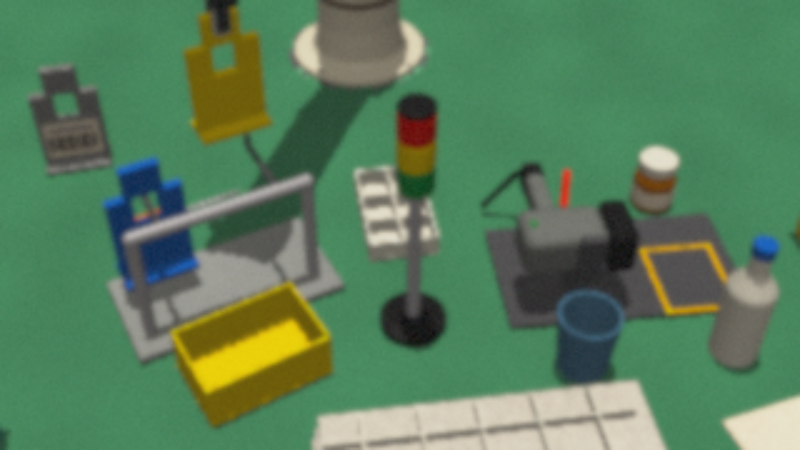

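The yellow card is off the peg, upright in the gripper at (230,70), and the blue card still hangs. I carry it along the robot side of the tower.

Request:
drive_tool(linear=[[0.4, 0.2, -0.15], [0.8, 0.4, -0.25], [1, 0.5, -0.25], [1, 0.5, -0.25]], angular=[[0, 0, 0], [0, 0, 0], [0, 0, 0], [0, 0, 0]], hand=[0, 0, 0, 0])

```text
clock: 9.18
ee_pos: [0.4047, -0.0301, 0.3954]
orientation: [-1.785, -2.583, 0.0]
force: [-0.4, -0.9, -1.8]
width: 0.13
gripper_force: 50.0
```

Request:
drive_tool(linear=[[0.33, 0.26, 0], [0.67, 0.53, 0], [1, 0.8, 0], [1, 0.8, 0], [1, 0.8, 0]], angular=[[0, 0, 0], [0, 0, 0], [0, 0, 0], [0, 0, 0], [0, 0, 0]], hand=[0, 0, 0, 0, 0])

```text
clock: 9.8
ee_pos: [0.4652, 0.147, 0.3949]
orientation: [-1.795, -2.576, 0.005]
force: [0.8, -0.7, -1.3]
width: 0.126
gripper_force: 50.0
```

Request:
drive_tool(linear=[[0.31, 0.33, 0], [0.62, 0.66, 0], [0.95, 1, 0], [0.95, 1, 0], [0.95, 1, 0]], angular=[[0, 0, 0], [0, 0, -0.05], [0, 0, -0.1], [0, 0, -0.15], [0, 0, -0.15]], hand=[0, 0, 0, 0, 0])

```text
clock: 10.42
ee_pos: [0.5574, 0.3325, 0.3949]
orientation: [-1.146, -2.923, 0.004]
force: [0.1, -1.2, -2.3]
width: 0.126
gripper_force: 50.1
```

Run:
```python
from h import *
goal([.5877,.3433,.40],88.5); print(state()["joint_pos"],state()["width"],state()["force"])
```

```text
lin [-0.099, 0.19, -0.034] ang [-0.0008, -0.0005, -0.2295] clock 10.425 pos [0.5574 0.3325 0.3949] yaw 47.18376586796855
[-0.34260458  0.42050761 -0.33247599  1.4423309   0.13851777  1.30460692
  0.13852234] 0.12589952480128783 [ 0.09703958 -1.21964213 -2.25478056]
```

Request:
drive_tool(linear=[[-0.05, 0.1, 0], [-0.1, 0.19, 0], [-0.1, 0.19, 0], [-0.1, 0.19, 0], [-0.1, 0.19, 0], [-0.1, 0.19, 0]], angular=[[0, 0, -0.05], [0, 0, -0.1], [0, 0, -0.15], [0, 0, -0.2], [0, 0, -0.23], [0, 0, -0.23]], hand=[0, 0, 0, 0, 0, 0])

```text
clock: 11.18
ee_pos: [0.5878, 0.341, 0.3964]
orientation: [-0.047, -3.141, 0.004]
force: [-0.8, 0.3, -2.4]
width: 0.13
gripper_force: 50.1
```

Run:
```python
from h import *
goal([.5877,.3433,.217+.06],88.5); print(state()["width"],state()["force"])
im=camera("scene"); cv2.imwrite("pics/s3.png",cv2.resize(im[90:290,340:520,::-1],(540,600)))
```

```text
lin [0.001, 0.017, 0.796] ang [-0.0008, -0.0, -0.0012] clock 11.175 pos [0.5878 0.341  0.3964] yaw 88.28344622496645
0.13019524663496848 [-0.82285807  0.25796634 -2.44141112]
```

View pics/s3.png

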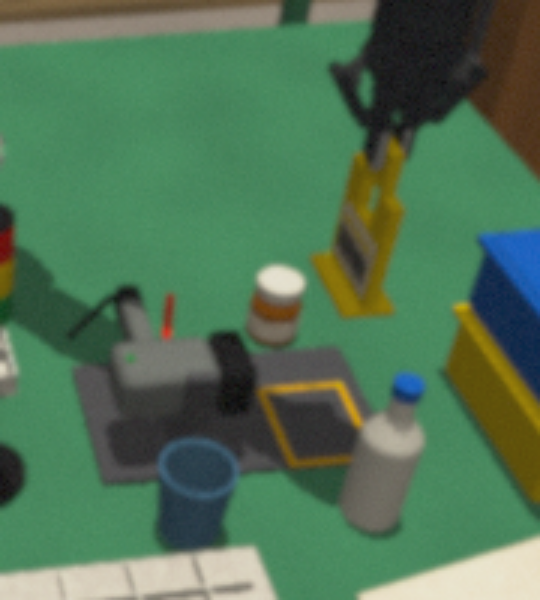

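The card hangs upright over the outline with its label towards the scanner (left). I lower it.

Request:
drive_tool(linear=[[0, 0.016, 0.3], [0, 0.016, 0.6], [0, 0.016, 0.8], [0, 0.016, 0.8], [0, 0.016, 0.8]], angular=[[0, 0, 0], [0, 0, 0], [0, 0, 0], [0, 0, 0], [0, 0, 0]], hand=[0, 0, 0, 0, 0])

```text
clock: 11.85
ee_pos: [0.588, 0.3467, 0.2784]
orientation: [0.04, 3.139, 0.001]
force: [0.8, 0.4, -1.4]
width: 0.128
gripper_force: 50.2
```

Request:
drive_tool(linear=[[0, 0, 0.15], [0, 0, 0.3], [0, 0, 0.33], [0, 0, 0.33], [0, 0, 0.33]], angular=[[0, 0, 0], [0, 0, 0], [0, 0, 0], [0, 0, 0], [0, 0, 0]], hand=[0, 0, 0, 0, 0])

```text
clock: 12.48
ee_pos: [0.588, 0.3473, 0.2291]
orientation: [0.037, 3.139, 0.002]
force: [-0.6, -0.0, -2.3]
width: 0.129
gripper_force: 50.1
```

Run:
```python
from h import *
goal([.5877,.3433,.217],88.5); print(state()["width"],state()["force"])
c=cam("wrist");im=camera("wrist"); cv2.imwrite("pics/w4.png",im[:,:,::-1])
print(proj(c,[.5877,.3433,.008]),proj(c,[.5877,.3433,.19]))
for d in landmark_of("card_yellow","wrist")[:2]: print(d, toz(c,d["uv"],.018))
```

```text
lin [0.002, -0.027, 0.081] ang [0.0005, 0.0008, 0.0007] clock 12.475 pos [0.588  0.3473 0.2291] yaw 88.63387145935127
0.12889751986128134 [-0.64798278 -0.01704065 -2.31465358]
[316.64904659 180.48141374] [309.34293541 307.9443264 ]
{'uv': [324.0, 181.8], 'p': 0.67} [0.58629538 0.34979805 0.018     ]
```

View pics/w4.png

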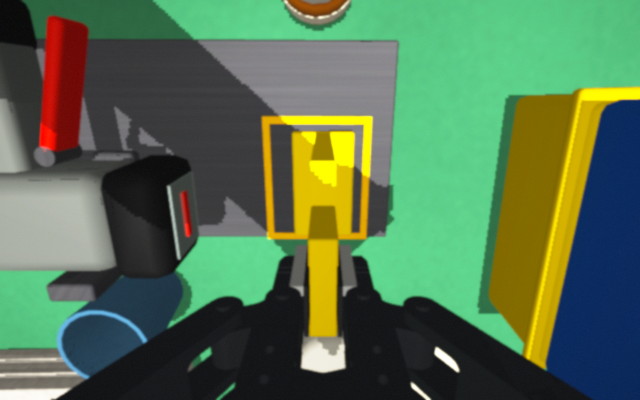

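The card's foot spans u≈292–355 and the outline is centred at u≈317, so I shift about 4 mm towards the scanner while lowering.

Request:
drive_tool(linear=[[0, -0.03, 0.03], [0, -0.03, 0.055], [0, -0.03, 0.065], [0, -0.03, 0.07], [0, -0.03, 0.075], [0, -0.03, 0.075]], angular=[[0, 0, 0], [0, 0, 0], [0, 0, 0], [0, 0, 0], [0, 0, 0], [0, 0, 0]], hand=[0, 0, 0, 0, 0, 0])

```text
clock: 13.32
ee_pos: [0.5871, 0.3421, 0.2174]
orientation: [0.037, 3.141, -0.001]
force: [-3.4, -2.8, 7.8]
width: 0.131
gripper_force: 51.5
```

It touched down (force z rose to +7.8 N). I ease up a hair and release.

Request:
drive_tool(linear=[[0, 0, -0.01], [0, 0, -0.01], [0, 0, -0.01], [0, 0, -0.01], [0, 0, -0.01], [0, 0, -0.01]], angular=[[0, 0, 0], [0, 0, 0], [0, 0, 0], [0, 0, 0], [0, 0, 0], [0, 0, 0]], hand=[0.08, 0.16, 0.22, 0.3, 0.3, 0.3])

```text
clock: 14.08
ee_pos: [0.5872, 0.3422, 0.2175]
orientation: [0.037, 3.141, 0.0]
force: [-0.1, -0.3, -0.1]
width: 0.302
gripper_force: 0.0
```

Run:
```python
from h import *
goal([.5877,.3433,.36],88.5); print(state()["width"],state()["force"])
c=cam("wrist");im=camera("wrist"); cv2.imwrite("pics/w5.png",im[:,:,::-1])
for n,z in[("card_yellow",.008),("bay",.008),("window",.09),("grip",.09),("trigger_pad",.09)]:
    print(n,[(np.round(d["uv"],1).tolist(),round(d["p"],2),toz(c,d["uv"],z).round(4)) for d in landmark_of(n,"wrist")[:1]])
```

```text
lin [-0.003, 0.007, -0.95] ang [0.0, 0.0, 0.0008] clock 14.075 pos [0.5872 0.3422 0.2175] yaw 88.65271351416611
0.30201391193686705 [-0.05320628 -0.2698201  -0.13453372]
card_yellow [([326.3, 184.4], 0.73, array([0.5868, 0.3464, 0.008 ]))]
bay []
window [([186.5, 222.1], 0.81, array([0.5861, 0.2581, 0.09  ]))]
grip [([25.0, 184.2], 0.93, array([0.5593, 0.1643, 0.09  ]))]
trigger_pad [([68.4, 81.6], 0.6, array([0.5016, 0.2052, 0.09  ]))]
```

View pics/w5.png

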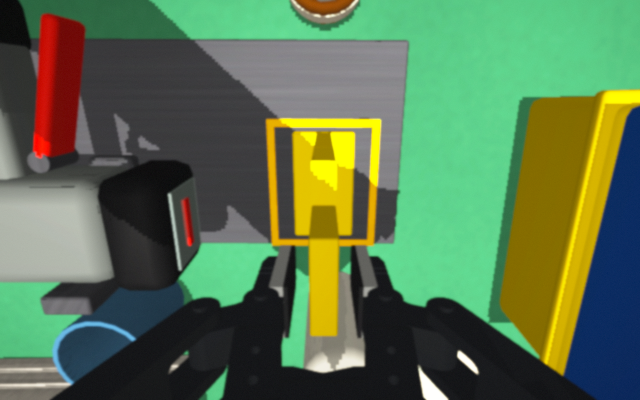

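The card stands centred: its foot is at u 292–355 inside the outline at u 267–380, and it is squarely aligned. I rise and move over the trigger.

Request:
drive_tool(linear=[[0, 0, -0.2], [0, 0, -0.55], [0, 0, -0.8], [0, 0, -0.8], [0, 0, -0.8]], angular=[[0, 0, 0], [0, 0, 0], [0, 0, 0], [0, 0, 0], [0, 0, 0]], hand=[0.3, 0.3, 0.3, 0.3, 0.3])

```text
clock: 15.0
ee_pos: [0.5869, 0.3419, 0.3369]
orientation: [-0.037, -3.141, 0.001]
force: [0.7, -0.0, -0.5]
width: 0.298
gripper_force: 0.0
```

Request:
drive_tool(linear=[[0.27, -0.4, 0], [0.54, -0.8, 0], [0.54, -1, 0], [0.54, -1, 0], [0.54, -1, 0]], angular=[[0, 0, 0], [0, 0, 0], [0, 0, 0], [0, 0, 0], [0, 0, 0]], hand=[0.5, 1, 1, 1, 1])

```text
clock: 15.62
ee_pos: [0.5024, 0.1942, 0.3367]
orientation: [-0.038, -3.14, -0.0]
force: [-0.5, 1.2, -0.2]
width: 0.999
gripper_force: 0.0
```

Run:
```python
from h import *
goal([.502,.179,.22],88.5); print(state()["width"],state()["force"])
c=cam("wrist");im=camera("wrist"); cv2.imwrite("pics/w6.png",im[:,:,::-1])
for n,z in[("card_yellow",.008),("window",.09),("grip",.09),("trigger_pad",.09)]:
    print(n,[(np.round(d["uv"],1).tolist(),round(d["p"],2),toz(c,d["uv"],z).round(4)) for d in landmark_of(n,"wrist")[:1]])
hsv=cv2.cvtColor(im,cv2.COLOR_RGB2HSV)
m=cv2.inRange(hsv,(0,150,100),(8,255,255))|cv2.inRange(hsv,(172,150,100),(180,255,255))
n,l,s,ce=cv2.connectedComponentsWithStats(m); i=1+s[1:,4].argmax()
p=np.argwhere(l==i)[:,::-1]; W=np.array([toz(c,q,.102)[:2] for q in p])*1000
r=cv2.minAreaRect(W.astype(np.float32)); print("trig",len(p),r); print(cv2.boxPoints(r).round(1))
```

```text
lin [-0.001, -0.102, 0.778] ang [0.0, -0.0004, 0.0007] clock 15.625 pos [0.5024 0.1942 0.3367] yaw 88.62478490780308
0.999074339479345 [-0.51258913  1.23630115 -0.15637069]
card_yellow [([444.3, 221.6], 0.92, array([0.5876, 0.347 , 0.008 ]))]
window [([385.0, 251.2], 0.93, array([0.5853, 0.2577, 0.09  ]))]
grip []
trigger_pad [([333.5, 172.2], 0.71, array([0.5003, 0.2057, 0.09  ]))]
trig 751 ((503.9660949707031, 198.77200317382812), (9.165762901306152, 75.97662353515625), 70.88609313964844)
[[466.6 206.9]
 [538.4 182. ]
 [541.4 190.7]
 [469.6 215.5]]
```

Request:
drive_tool(linear=[[0, -0.1, 0.25], [0, -0.1, 0.5], [0, -0.1, 0.78], [0, -0.1, 0.78], [0, -0.1, 0.78]], angular=[[0, 0, 0], [0, 0, 0], [0, 0, 0], [0, 0, 0], [0, 0, 0]], hand=[1, 1, 1, 1, 1])

```text
clock: 16.5
ee_pos: [0.5029, 0.1801, 0.2216]
orientation: [0.036, 3.14, 0.001]
force: [0.0, -0.6, 0.3]
width: 0.996
gripper_force: 0.0
```

Request:
drive_tool(linear=[[0, 0, 0.15], [0, 0, 0.3], [0, 0, 0.45], [0, 0, 0.52], [0, 0, 0.52], [0, 0, 0.52]], angular=[[0, 0, 0], [0, 0, 0], [0, 0, 0], [0, 0, 0], [0, 0, 0], [0, 0, 0]], hand=[1, 1, 1, 1, 1, 1])

```text
clock: 17.25
ee_pos: [0.5032, 0.1796, 0.1438]
orientation: [0.037, 3.139, 0.001]
force: [0.1, -0.4, 0.6]
width: 1.0
gripper_force: 0.0
```

Run:
```python
from h import *
goal([.502,.173,.142],88.5); print(state()["width"],state()["force"])
```

```text
lin [0.007, -0.044, 0.012] ang [0.0002, 0.0006, 0.0009] clock 17.25 pos [0.5032 0.1796 0.1438] yaw 88.6541410450402
0.9995850738899035 [ 0.12741052 -0.38450432  0.63118273]
```

Request:
drive_tool(linear=[[0, -0.02, 0], [0, -0.043, 0], [0, -0.043, 0], [0, -0.043, 0], [0, -0.043, 0], [0, -0.043, 0], [0, -0.043, 0], [0, -0.043, 0]], angular=[[0, 0, 0], [0, 0, 0], [0, 0, 0], [0, 0, 0], [0, 0, 0], [0, 0, 0], [0, 0, 0], [0, 0, 0]], hand=[0.8, 0.6, 0, 0, 0, 0, 0, 0], grip_force=40)

```text
clock: 18.25
ee_pos: [0.5025, 0.1712, 0.1435]
orientation: [0.038, 3.141, -0.004]
force: [-2.6, -3.5, 12.1]
width: 0.428
gripper_force: 43.5
```

The opening is 36 mm, which matches the fully squeezed state. I hold, then release.

Request:
drive_tool(linear=[[0, 0, 0], [0, 0, 0], [0, 0, 0], [0, 0, 0], [0, 0, 0], [0, 0, 0], [0, 0, 0]], angular=[[0, 0, 0], [0, 0, 0], [0, 0, 0], [0, 0, 0], [0, 0, 0], [0, 0, 0], [0, 0, 0]], hand=[0, 0, 0, 0, 0, 0, 0])

```text
clock: 19.12
ee_pos: [0.5025, 0.1712, 0.1435]
orientation: [0.038, 3.141, -0.004]
force: [-2.9, -5.0, 11.3]
width: 0.427
gripper_force: 43.5
```

Run:
```python
from h import *
s=state(); print(s["width"],s["force"],s["gripper_force"]);c=cam("wrist");im=camera("wrist"); cv2.imwrite("pics/w7.png",im[:,:,::-1])
hsv=cv2.cvtColor(im,cv2.COLOR_RGB2HSV)
m=cv2.inRange(hsv,(0,150,80),(8,255,255))|cv2.inRange(hsv,(172,150,80),(180,255,255))
n,l,st,ce=cv2.connectedComponentsWithStats(m)
for i in np.argsort(-st[1:,4])[:3]+1:
    p=np.argwhere(l==i)[:,::-1]; W=np.array([toz(c,q,.102)[:2] for q in p])*1000
    r=cv2.minAreaRect(W.astype(np.float32)); print(st[i]); print(r); print(cv2.boxPoints(r).round(1).tolist())
```

```text
0.4274747398186991 [-2.92240213 -4.97734824 11.31085106] 43.507967591285706
[ 345  196   30  171 4358]
((495.6467590332031, 185.49169921875), (10.05437183380127, 73.22299194335938), 89.17174530029297)
[[459.0, 181.0], [532.2000122070312, 179.89999389648438], [532.2999877929688, 190.0], [459.1000061035156, 191.0]]
```

The trigger lies parallel to the grip (0.32 rad from its rest angle), so it is fully squeezed. I release and withdraw.

Request:
drive_tool(linear=[[0, 0, 0], [0, 0.02, 0], [0, 0.045, 0], [0, 0.045, 0], [0, 0.045, 0], [0, 0.045, 0], [0, 0.045, 0]], angular=[[0, 0, 0], [0, 0, 0], [0, 0, 0], [0, 0, 0], [0, 0, 0], [0, 0, 0], [0, 0, 0]], hand=[0.6, 0.8, 1, 1, 1, 1, 1])

```text
clock: 20.05
ee_pos: [0.5023, 0.1794, 0.1425]
orientation: [-0.037, -3.141, 0.0]
force: [-0.4, -0.1, -0.2]
width: 1.005
gripper_force: 0.0
```

Request:
drive_tool(linear=[[0, 0, -0.2], [0, 0, -0.5], [0, 0, -0.8], [0, 0, -1], [0, 0, -1], [0, 0, -1]], angular=[[0, 0, 0], [0, 0, 0], [0, 0, 0], [0, 0, 0], [0, 0, 0], [0, 0, 0]], hand=[1, 1, 1, 1, 1, 1])

```text
clock: 20.8
ee_pos: [0.5019, 0.1791, 0.2919]
orientation: [-0.037, -3.141, 0.001]
force: [0.5, -0.4, 0.0]
width: 1.001
gripper_force: 0.0
```

Run:
```python
from h import *
s=state(); print(s["clock"],s["ee_pos"],s["force"]);c=cam("wrist");im=camera("wrist")
hsv=cv2.cvtColor(im,cv2.COLOR_RGB2HSV)
m=cv2.inRange(hsv,(0,150,80),(8,255,255))|cv2.inRange(hsv,(172,150,80),(180,255,255))
n,l,st,ce=cv2.connectedComponentsWithStats(m); i=1+st[1:,4].argmax()
p=np.argwhere(l==i)[:,::-1]; W=np.array([toz(c,q,.102)[:2] for q in p])*1000
print(cv2.minAreaRect(W.astype(np.float32)))
print([(d["uv"],d["p"],toz(c,d["uv"],.008)) for d in landmark_of("card_yellow","wrist")[:1]])
a=cv2.imread("pics/scene0.png"); b=camera("scene")
for n in("card_blue","tray","bottle","jar","mug","driver","bin","card_yellow"): print(n,[np.round(d["uv"]).tolist() for d in landmark_of(n,"scene")[:2]])
```

```text
20.8 [0.50187318 0.17909696 0.29185656] [ 0.53574331 -0.39119224  0.03508095]
((502.74774169921875, 198.860107421875), (11.067560195922852, 74.8088607788086), 71.48602294921875)
[([471.0, 235.3], 0.56, array([0.58619353, 0.34664563, 0.008     ]))]
card_blue [[235.0, 230.0]]
tray [[330.0, 211.0]]
bottle [[461.0, 260.0]]
jar [[429.0, 201.0], [232.0, 227.0]]
mug [[403.0, 269.0]]
driver [[244.0, 210.0]]
bin [[274.0, 270.0]]
card_yellow [[204.0, 181.0], [444.0, 230.0]]
```

The trigger has sprung back, the card is standing, and nothing else has moved. I hand the job in.

```bash
python3 -c "
from station import *
print(job_done())"
```

```text
the job is handed in; nothing more can be done
None
```

The job is handed in but I got no verdict back; my last pictures put the yellow card upright in the outline with its label to the window, the trigger squeezed for over 0.5 s and sprung back, and the blue card and bystanders in place within a few pixels (I viewed 11 pictures, one over the limit of 10).

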